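# Compress the belt tensioner of a bench linisher and hold it

### The job

Make the small belt linisher ready for a new belt: slide the pawl slider along its rail by its orange knob until you feel it butt fully home against the red idler block, then press the sprung tensioner arm down by its yellow thumb plate until it has clicked past the brass pawl. Finish while still holding the arm down with your fingers, its tail hanging clear in the gap between the pawl and the rubber bumper and resting on neither, with the slider still home. Leave the other things on the bench alone.

Things in the scene. Friction and masses are not known exactly. Their poses are not given: they have to be found in the camera images.
- linisher: fixed blue-grey belt linisher without its belt, base from -150 to 85 mm in its x and -215 to 255 mm in its y. Origin on the table straight below the arm's pivot. y runs along machine and rail; x points to the wheel side, away from the robot. Rail top z 72 mm, x -12 to 12 mm. Heights: grinding wheel (y 155 to 245, x 30 to 62 mm) 130 mm, motor (y -175 to -85, x below -30 mm) 130 mm
- pivot (a point): pivot of the tensioner arm, 180 mm above the linisher's origin; its axis runs along the linisher's x. The pivot bracket beside it (x -38 to -24 mm, y -21 to 29 mm) is 201 mm high, the arm's hub 199 mm
- thumb_plate: yellow plate, 44 mm (x) by 52 mm (y), at the -y end of the tensioner arm, to be pressed down. Origin: centre of its upper face, 210 mm from the pivot along the arm and 14 mm above its centre line; z is the face's normal. Level, 194 mm above the table, when tension_arm is 0.35; at rest raised 20 degrees, 265 mm up. A 52 mm wheel stands beside the arm at x 30 to 62 mm, axle 70 mm nearer the pivot
- tension_arm (a joint): arm angle, rad: 0 at rest, grows as the plate goes down, end of travel 0.72. A spring (3.2 N m/rad) throws it back up if let go; holding takes 7 to 14 N at the plate. The click comes between 0.24 and 0.50, set by where the idler block is clamped; riding over the pawl adds 1 to 3 N, which drops away at the click. The bumper is met 0.15 rad (30 mm at the plate) after it
- tail_tip (a point): centre of the 7 mm thick roller at the lower end of the arm's steel tail, 75 mm from the pivot, straight below it when tension_arm is 0.35; it swings to +y of the linisher as the plate goes down
- pawl_slider (a joint): travel of the pawl slider along the rail in m, growing to +y of the linisher (away from the idler block); 0 to 0.016 when home, depending on the block's place. It slides stiffly, about 10 N of friction, and stays where it is left. A tail driven hard onto the bumper shoves the slider off the block
- knob_top (a point): centre of the top of the slider's orange knob, an upright tab 22 mm (x) by 14 mm (y) of the linisher, standing from 97 to 147 mm above the table; push it towards -y of the linisher, or pinch it and slide. At the start it is 30 to 66 mm from home
- slider_end (a point): centre of the end face of the slider's dark steel bar (32 mm wide, 25 mm high) that looks to -y and must butt against block_face; 96 mm to -y of the knob's centre
- block_face (a point): centre of the face of the red idler block that looks to +y, the slider's stop; slider_end and block_face coincide when home. The block is clamped fast to the rail, its place differs every time
- pawl_face (a point): point on the upright +y face of the pawl, fixed to the slider, 24 mm to +y of slider_end; axes as the linisher's. The tail comes over the pawl from -y. After the click the tail would rest on this face with tail_tip 3.5 mm to +y of this point; the rubber bumper's face is 18 mm to +y, touched with tail_tip at 14.5 mm. Midway is 9 mm
- pawl (a joint): how far the sprung brass pawl is pressed down, in m: 0 up, about 0.008 under the tail, back to 0 at the click, when tail_tip is about 3 mm past pawl_face
- polish_bar: bystander: dark green bar of polishing compound, 35 x 110 x 30 mm, origin under its centre
- ring_clamp: bystander: wooden ring clamp lying down, 130 x 24 x 20 mm, origin under its centre
- bowl: bystander: steel bowl, 110 mm across, 45 mm high, origin under its centre
- tape_roll: bystander: roll of cream tape lying flat, 110 mm across, 24 mm high, origin under its centre
- pliers: bystander: red-handled pliers lying flat, about 170 x 55 x 14 mm, origin near their middle
- mandrel_stand: bystander: dark steel ring mandrel on a round foot, 68 mm across, 115 mm high, origin under its centre
- stone_tin: bystander: round aluminium tin, 64 mm across, 28 mm high, origin under its centre

How it is judged (in metres and radians):
On the way, in this order (a step that is already met when the one before it is completed fails the run):
1. the pawl slider is home against the idler block, the arm still up (horizontal distance between slider_end and block_face below 0.003 m and value of joint tension_arm below 0.1 rad), for 0.2 s.
2. the arm is pressed past the click: the pawl has sprung up and the tail is in the gap behind it (y of tail_tip in the frame of pawl_face between 0.0045 and 0.0138 m and value of joint pawl below 0.002 m and horizontal distance between slider_end and block_face below 0.003 m), for 0.2 s.
At the end, for the whole second after the job is handed in: Through the last second the fingers press the thumb plate with over 3 N and hold the arm still (0.05 rad/s) past the click: pawl up (within 2 mm), tail_tip 4.5 to 13.8 mm to +y of pawl_face, clear of pawl and bumper; the slider home on the idler block within 3 mm (all of step 2 and contact force between the fingers and thumb_plate above 3 N and velocity of joint tension_arm between -0.05 and 0.05 rad/s); the arm keeps its last pose, push and grip.
It fails at once if a bystander is moved by more than 15 mm (distance of any of polish_bar, ring_clamp, bowl, tape_roll, pliers, mandrel_stand, stone_tin from where it was at the start of the episode above 0.015 m).
It also fails if it takes over 59 s, if anything falls off the work surface, if the arm or the gripper's body presses on something with over 40 N, if the wrist force passes 120 N, or if a joint passes its speed limit or range.

### The arm

A 6-joint arm with a two-finger parallel gripper is mounted at the origin on the work surface. World frame = base frame: x ahead of the robot, y to its left, z up, the work surface at z = 0. Lengths are in m, angles in degrees, forces in N, time in s.
With the tool pointing down it reaches from about 0.3 to 0.75 m from the base axis. Payload 8.5 kg.
Tool frame: the origin (TCP) lies at the very end of the fingers, on their centre line; the grasp point (between the pads) lies 19 mm behind it; z points along the fingers, y is the line along which they close (so a half turn about z gives the same grasp; the last joint's range is limited). The gripper opens to 85 mm and grips with 20 to 120 N. Pads are 22 mm wide; open, the fingers measure 114 mm over their backs; the gripper's body (76 mm by 85 mm) begins 54 mm behind the grasp point. The pads swing forward as they close: fully open they stand 13 mm farther back than shut.
Start: joints at [-88.998, 21.807, 74.336, -0, 83.858, -12.336], TCP at [0.127, -0.535, 0.231] pointing down, gripper open.
Joint ranges: [-178.18, 178.18], [-50.72, 133.34], [12.68, 142.11], [-81.47, 261.47], [9.98, 163.14], [-165.26, 165.26]. Speed limits (degrees/s): [136.94, 136.94, 180, 180, 180, 180].

### API

Orientations are given as a 3x3 rotation matrix whose columns are the frame's x, y, z axes.
In Python, from rig import observe, cams, ticket gives the robot as it stands.
- The arm moves only by the tool move_arm, never from a script. Its arguments are lists of equal length, an entry for each row: "jaw": the finger opening in cm, from 0 to 8.54; "dp": the shift along the tool's x, y, z in cm, a list of three; "turn": the turn, a rotation vector about the tool's x, y, z in rad, a list of three. In form: {"jaw": [jaw, ...], "dp": [[tx, ty, tz], ...], "turn": [[wx, wy, wz], ...]}. A call has 1 to 12 rows; each row shifts and turns the commanded pose from where the row before left it, along the tool's axes as they then stand; what a row does not reach is not made up. A row lasts 1/12 s, in which the tool goes at most 41.7 mm and 7.16 degrees, less where a joint would pass 70% of its speed; a pose out of reach is approached as far as the arm can. A call is refused whole if a number of a shift passes 4.17 or a number of a turn 0.125, either way. A call with a gripper value outside its range is refused whole. The fingers move at their own pace and stop on an object; "force" is the grip in N (left out, the last holds). Time passes only in rows, so rows that do not move let the fingers close. It gives the time, the measured TCP pose, the force, the opening and the grip force at its end, in the units of the state.
- observe(): the state, without advancing time (a new reading comes with each control period).
- cams.get_image(name): name is "scene" or "side" or "wrist"; returns (picture, depth): 384x512x3 uint8, red, green, blue; 384x512 float32, m along the optical axis (not along the pixel's ray), 0 where there is no reading.
- cams.calibration(name): a dict with "vertical_fov" (degrees; the focal length in pixels is half the picture's height over the tangent of half this angle, whatever the lens; pixels are square), "cx", "cy" (the principal point, pixels), "view" (4x4, takes a point from world to camera coordinates); the wrist camera has in their place "tool_from_camera" (4x4, takes a point from camera to tool coordinates, whose origin is the TCP and whose axes are the flange's). Camera axes: x right, y up, looking along -z (the intrinsics and any distortion apply to the point x, -y, -z); pixel columns grow to the right and rows downward; lengths in m; the calibration is good to about 2 mm. A picture is of the moment at which its call begins: read the wrist's pose just before it. calibration takes no time and is no camera call.
- ticket.close_job(): hands the job in; it is judged then, once.
Trained networks look in the newest picture that a camera, given by its name, has taken for a name from the list of things; names that differ only in an ending like _2 or _b are one class to them, and where a whole thing is asked for, a point or a joint stands for the part that bears it (a point fixed in the world has none). Each returns a list of dicts, best first, with "p" (0 to 1); they miss things now and then, are a little off and sometimes report something else, mostly with a low value. They report only what shows in the picture. A call takes as long as a camera call.
- cams.spot_in(camera, query): "box" ([centre column, centre row, width, height] as shares, 0 to 1, of the picture: columns of its width, rows of its height, round what is visible of it).
- cams.outline_of(camera, query): "mask" (384x512 bool, what is visible of it) and "box" ([centre column, centre row, width, height] as shares, 0 to 1, of the picture: columns of its width, rows of its height, round what is visible of it).
- cams.mark_of(camera, query): "location" ([column, row] as shares, 0 to 1, of the picture: columns of its width, rows of its height: a listed point, or the origin of a listed thing).
The state is a dict: "time_s": time; "q": joint angles; "qvel": joint speeds; "joint_efforts": joint torques, N m; "position": TCP position; "tool_rot": TCP orientation; "ft_force": force on the tool from outside, world axes, zero at the start; "wrist_torque": the same for the moment, N m; "grip_width": finger opening in m; "gripper_force": force on a finger pad.
Only numpy, scipy, OpenCV 4.12 (cv2) and the standard library are available. Lean on these libraries where they do the work, as an engineer would, in place of code of your own. Each camera call takes 0.05 s, during which the arm holds its last target. There are 200 camera calls.

## Working session

There is one attempt and no reset: what is moved stays moved. The work goes in short steps, Python scripts to look and compute and a tool call to move; the robot and the scene stay as the last step left them, time stands still between calls to the robot, and variables do not carry over. Pictures are saved under pics/ and viewed, at most 10 in all, crops included, and the job is handed in when it is done.

Besides the shell and the picture viewer there is one more tool, called after "Emit:" as name(argument=value, ...), one argument or row to a line, values as JSON. move_arm: Moves the arm, as the interface text tells. Its arguments: {"type":"object","properties":{"jaw":{"type":"array","items":{"type":"number"}},"dp":{"type":"array","items":{"type":"array","items":{"type":"number"}}},"turn":{"type":"array","items":{"type":"array","items":{"type":"number"}}},"force":{"type":"number"}},"required":["jaw","dp","turn"]}

```bash
mkdir -p pics; ls
cat > h.py <<'E'
import numpy as np, cv2
from rig import observe, cams, ticket
def cal(name):
    c=cams.calibration(name); f=192/np.tan(np.radians(c["vertical_fov"]/2)); return c,f
def c2w(name,st=None):
    c,f=cal(name)
    if name=="wrist":
        T=np.eye(4);T[:3,:3]=np.array(st["tool_rot"]);T[:3,3]=st["position"];return T@np.array(c["tool_from_camera"])
    return np.linalg.inv(np.array(c["view"]))
def pt(name,depth,u,v,M):
    c,f=cal(name); d=depth[int(round(v)),int(round(u))]
    return (M@np.array([(u-c["cx"])/f*d,-(v-c["cy"])/f*d,-d,1]))[:3]
def ray(name,u,v,M):
    c,f=cal(name); d=M[:3,:3]@np.array([(u-c["cx"])/f,-(v-c["cy"])/f,-1]); return M[:3,3],d
def atz(name,u,v,M,z):
    o,d=ray(name,u,v,M); return o+d*(z-o[2])/d[2]
E
python3 - <<'E'
from h import *
st=observe();print({k:np.round(v,3).tolist() for k,v in st.items()})
for n in("scene","side","wrist"):
    im,d=cams.get_image(n);cv2.imwrite(f"pics/{n}0.png",im[:,:,::-1]);np.save(f"{n}0.npy",d)
    print(n,cams.calibration(n))
    if n!="wrist":
        M=c2w(n)
        for q in("knob_top","thumb_plate","pivot","slider_end","block_face","pawl_face","linisher","tail_tip"):
            r=cams.mark_of(n,q)
            if r:
                u,v=r[0]["location"][0]*512,r[0]["location"][1]*384
                print(q,round(r[0]["p"],2),round(u,1),round(v,1),np.round(pt(n,d,min(u,511),min(v,383),M),3))
            else: print(q,None)
E
cd pics; python3 -c "
import cv2,numpy as np
a=cv2.imread('scene0.png');b=cv2.imread('side0.png')
cv2.imwrite('ab.png',cv2.resize(np.hstack([a,b]),(800,300)))"
```

```text
pics
{'time_s': 0.0, 'q': [-88.997, 21.84, 74.385, -0.0, 83.858, -12.337], 'qvel': [0.056, -0.019, -0.027, 0.03, 0.211, -0.017], 'joint_efforts': [-0.001, -44.846, -23.128, -0.0, 0.005, -0.0], 'position': [0.127, -0.535, 0.231], 'tool_rot': [[0.973, 0.231, -0.0], [0.231, -0.973, 0.001], [0.0, -0.001, -1.0]], 'ft_force': [0.167, 0.705, 0.144], 'wrist_torque': [0.002, 0.024, 0.001], 'gripper_force': 0.0, 'grip_width': 0.085}
scene {'vertical_fov': 50.34879262348727, 'cx': 252.2436864991898, 'cy': 188.34411878475834, 'view': array([[ 7.05767211e-01,  7.08443428e-01,  7.43838667e-04,
        -3.78313871e-01],
       [-4.35927432e-01,  4.33452542e-01,  7.88724393e-01,
         1.10537476e-01],
       [ 5.58444193e-01, -5.56980075e-01,  6.14746516e-01,
        -1.77236322e+00],
       [ 0.00000000e+00,  0.00000000e+00,  0.00000000e+00,
         1.00000000e+00]])}
knob_top 0.85 293.4 166.6 [0.542 0.207 0.146]
thumb_plate 0.58 306.0 153.2 [ 0.382  0.494 -0.   ]
pivot 0.67 307.4 155.0 [0.412 0.464 0.018]
slider_end 0.59 276.4 190.1 [0.547 0.112 0.093]
block_face 0.47 260.7 197.3 [0.539 0.038 
[... 590 characters left out ...]
096 0.184]
slider_end 0.71 249.1 221.9 [0.521 0.121 0.099]
block_face 0.49 252.3 211.6 [0.527 0.041 0.086]
pawl_face 0.57 246.8 222.1 [0.527 0.134 0.108]
linisher 0.69 251.9 233.4 [0.52  0.085 0.014]
tail_tip 0.91 255.3 211.2 [0.514 0.046 0.094]
wrist {'vertical_fov': 62.440797765340875, 'cx': 257.5851774606585, 'cy': 189.2903649563841, 'tool_from_camera': array([[-6.65362722e-04,  9.65434080e-01,  2.60646494e-01,
         6.53069649e-02],
       [ 9.99999710e-01,  5.45849677e-04,  5.30913137e-04,
        -7.23741750e-05],
       [ 3.70287831e-04,  2.60646771e-01, -9.65434163e-01,
        -1.44223828e-01],
       [ 0.00000000e+00,  0.00000000e+00,  0.00000000e+00,
         1.00000000e+00]])}
```

View pics/scene0.png

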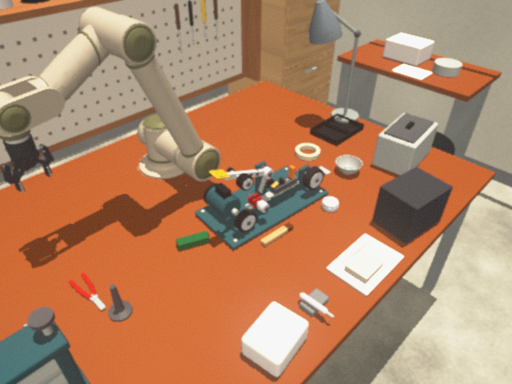

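View pics/side0.png

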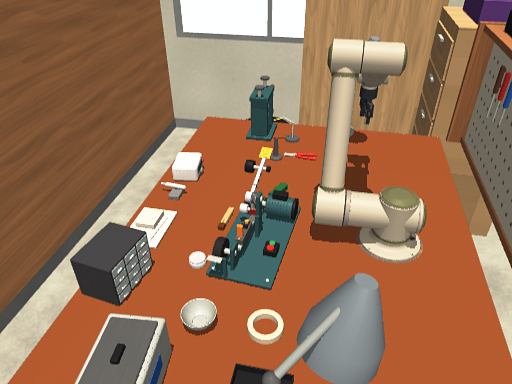

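Both views show the linisher near x≈0.52, y≈0.1, nearly aligned with world axes, and the plate end (side image 265,153) is towards -y. I'll move the wrist camera over it, clear of everything.

Emit:
move_arm(
  jaw=[0,0,0,0,0,0,0,0,0,0,0,0],
  dp=[
    [2.68,-2.78,-1.5],
    [2.68,-2.78,-1.5],
    [2.68,-2.78,-1.5],
    [2.68,-2.78,-1.5],
    [2.68,-2.78,-1.5],
    [2.68,-2.78,-1.5],
    [2.68,-2.78,-1.5],
    [2.68,-2.78,-1.5],
    [2.68,-2.78,-1.5],
    [2.68,-2.78,-1.5],
    [2.68,-2.78,-1.5],
    [2.68,-2.78,-1.5],
  ],
  turn=[
    [0,0,0],
    [0,0,0],
    [0,0,0],
    [0,0,0],
    [0,0,0],
    [0,0,0],
    [0,0,0],
    [0,0,0],
    [0,0,0],
    [0,0,0],
    [0,0,0],
    [0,0,0],
  ],
)

```text
time_s: 1.95
position: [0.3631, -0.1344, 0.4124]
tool_rot: [[0.973, 0.23, 0.001], [0.23, -0.973, -0.001], [0.001, 0.001, -1.0]]
ft_force: [1.8, -0.9, -0.7]
grip_width: 0.0002
gripper_force: 0.0
```

Emit:
move_arm(
  jaw=[0,0,0,0,0,0,0,0],
  dp=[
    [2.68,-2.78,0],
    [2.68,-2.78,0],
    [2.68,-2.78,0],
    [2.68,-2.78,0],
    [2.68,-2.78,0],
    [2.68,-2.78,0],
    [2.68,-2.78,0],
    [2.68,-2.78,0],
  ],
  turn=[
    [0,0,0],
    [0,0,0],
    [0,0,0],
    [0,0,0],
    [0,0,0],
    [0,0,0],
    [0,0,0],
    [0,0,0],
  ],
)

```text
time_s: 2.62
position: [0.5206, 0.1316, 0.4114]
tool_rot: [[0.973, 0.231, 0.0], [0.231, -0.973, -0.0], [0.0, 0.0, -1.0]]
ft_force: [0.4, -1.4, -0.1]
grip_width: 0.0002
gripper_force: 0.0
```

Emit:
move_arm(
  jaw=[0,0,0,0,0,0,0,0,0,0,0,0],
  dp=[
    [0,0,0],
    [0,0,0],
    [0,0,0],
    [0,0,0],
    [0,0,0],
    [0,0,0],
    [0,0,0],
    [0,0,0],
    [0,0,0],
    [0,0,0],
    [0,0,0],
    [0,0,0],
  ],
  turn=[
    [0,0,-0.112],
    [0,0,-0.112],
    [0,0,-0.112],
    [0,0,-0.112],
    [0,0,-0.112],
    [0,0,-0.112],
    [0,0,-0.112],
    [0,0,-0.112],
    [0,0,-0.112],
    [0,0,-0.112],
    [0,0,-0.112],
    [0,0,-0.112],
  ],
)

```text
time_s: 3.62
position: [0.5201, 0.1295, 0.4113]
tool_rot: [[-0.012, 1.0, -0.0], [1.0, 0.012, 0.0], [0.0, -0.0, -1.0]]
ft_force: [-0.2, -0.0, 0.2]
grip_width: 0.0006
gripper_force: 0.0
```

```bash
cat > look.py <<'E'
from h import *
import sys
k=sys.argv[1]
st=observe();M=c2w("wrist",st)
print(st["time_s"],np.round(st["position"],4),np.round(st["tool_rot"],3).tolist(),np.round(st["ft_force"],2),st["grip_width"])
im,d=cams.get_image("wrist");cv2.imwrite(f"pics/w{k}.png",im[:,:,::-1]);np.savez(f"w{k}.npz",d=d,M=M)
for q in("knob_top","thumb_plate","pivot","slider_end","block_face","pawl_face","linisher","tail_tip"):
    r=cams.mark_of("wrist",q)
    for a in r[:2]:
        u,v=a["location"][0]*512,a["location"][1]*384
        print(q,round(a["p"],2),round(u,1),round(v,1),np.round(pt("wrist",d,min(u,511),min(v,383),M),4))
E
python3 look.py 1
```

```text
3.6167 [0.5201 0.1295 0.4113] [[-0.012, 1.0, -0.0], [1.0, 0.012, 0.0], [0.0, -0.0, -1.0]] [-0.17 -0.02  0.25] 0.000605870890948974
knob_top 0.89 269.1 97.9 [0.533  0.2026 0.149 ]
pivot 0.97 258.9 204.5 [0.5216 0.0809 0.2002]
slider_end 0.7 263.6 166.2 [0.5285 0.108  0.1026]
pawl_face 0.96 261.8 147.7 [0.5256 0.1343 0.0984]
pawl_face 0.64 263.5 162.5 [0.5282 0.1138 0.1051]
linisher 0.93 257.3 171.5 [0.5195 0.0942 0.0748]
```

View pics/w1.png

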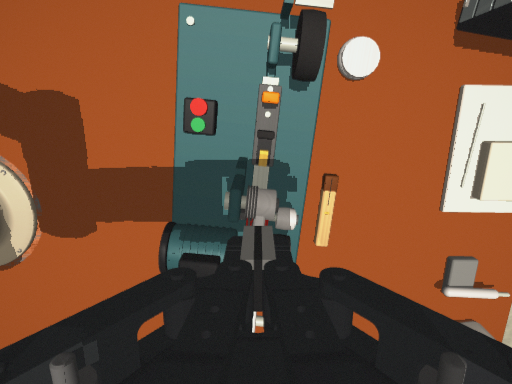

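The wrist view shows the rail running nearly vertical, with the knob at (270,98), bumper (266,134), brass pawl (263,157) and pivot hub (258,204). Next I'll fit the linisher frame.

```bash
cat > fit.py <<'E'
from h import *
Z=np.load("w1.npz");d=Z["d"];M=Z["M"];im=cv2.imread("pics/w1.png")
c,f=cal("wrist");v,u=np.mgrid[0:384,0:512]
P=np.stack([(u-c["cx"])/f*d,-(v-c["cy"])/f*d,-d,np.ones_like(d)],-1)@M.T;P=P[...,:3]
hsv=cv2.cvtColor(im,cv2.COLOR_BGR2HSV)
teal=(hsv[...,0]>85)&(hsv[...,0]<105)&(hsv[...,1]>60)&(d>0)
z=P[...,2];print("teal z hist",np.histogram(z[teal],bins=np.arange(-.01,.14,.01)))
print("table z",np.median(z[(hsv[...,0]<12)&(hsv[...,1]>180)&(d>0)]))
base=teal&(z>0.005)&(z<0.035)
L=[];R=[]
for y in np.arange(0.0,0.34,0.01):
    s=base&(abs(P[...,1]-y)<.005)
    if s.sum()>20:
        L.append((y,P[...,0][s].min()));R.append((y,P[...,0][s].max()))
for n,a in(("L",L),("R",R)):
    a=np.array(a);print(n,np.round(a,3).tolist())
print("top y",np.percentile(P[...,1][base],99.9))
for n,uu,vv,h in(("knob",269.1,97.9,.147),("pivot",258.9,204.5,.18),("lin",257.3,171.5,0)):print(n,np.round(atz("wrist",uu,vv,M,h),4))
org=(hsv[...,0]>8)&(hsv[...,0]<24)&(hsv[...,1]>150)&(z>.14)&(z<.153)&(v<130)
print("knob top pts",org.sum(),P[org].mean(0),P[org].min(0),P[org].max(0))
# rail/slider grey: z 0.09-0.1 edges by y
for y in np.arange(.1,.3,.02):
    s=(z>.066)&(z<.105)&(abs(P[...,1]-y)<.005)&(abs(P[...,0]-.53)<.05)&~teal
    if s.any():print(round(y,2),np.round([P[...,0][s].min(),P[...,0][s].max(),np.median(z[s])],4))
E
python3 fit.py
```

```text
teal z hist (array([    0,     0, 13722,  7975,    26,    59,   106,   262,   293,
         416,   602,   605,   490,    39,    16]), array([-0.01,  0.  ,  0.01,  0.02,  0.03,  0.04,  0.05,  0.06,  0.07,
        0.08,  0.09,  0.1 ,  0.11,  0.12,  0.13,  0.14]))
table z 0.0016683395687072666
L [[0.0, 0.369], [0.01, 0.37], [0.02, 0.37], [0.03, 0.371], [0.04, 0.371], [0.05, 0.372], [0.06, 0.374], [0.07, 0.374], [0.08, 0.375], [0.09, 0.376], [0.1, 0.376], [0.11, 0.379], [0.12, 0.379], [0.13, 0.38], [0.14, 0.381], [0.15, 0.381], [0.16, 0.382], [0.17, 0.384], [0.18, 0.384], [0.19, 0.385], [0.2, 0.385], [0.21, 0.386], [0.22, 0.388], [0.23, 0.389], [0.24, 0.389], [0.25, 0.39], [0.26, 0.391], [0.27, 0.393], [0.28, 0.393], [0.29, 0.394], [0.3, 0.394], [0.31, 0.394], [0.32, 0.397], [0.33, 0.397]]
R [[0.0, 0.601], [0.01, 0.601], [0.02, 0.602], [0.03, 0.603], [0.04, 0.604], [0.05, 0.604], [0.06, 0.605], [0.07, 0.606], [0.08, 0.608], [0.09, 0.609], [0.1, 0.61], [0.11, 0.61], [0.12, 0.611], [0.13, 0.612], [0.14, 0.613], [0.15, 0.614], [0.16, 0.615], [0.17, 0.616], [0.18, 0.617], [0.19, 0.618], [0.2, 0.618], [0.21, 0.619], [0.22, 0.62], [0.23, 0.621], [0.24, 0.622], [0.25, 0.623], [0.26, 0.624], [0.27, 0.624], [0.28, 0.626], [0.29, 0.626], [0.3, 0.627], [0.31, 0.628], [0.32, 0.629], [0.33, 0.579]]
top y 0.3390323642394724
knob [0.533  0.2026 0.147 ]
pivot [0.5218 0.0744 0.18  ]
lin [0.5196 0.0784 0.    ]
knob top pts 196 [0.53436992 0.20358242 0.14826632] [0.52413941 0.19651737 0.1448939 ] [0.54527023 0.21078326 0.15022855]
0.1 [0.5143 0.5361 0.0736]
0.12 [0.5115 0.5436 0.0989]
0.14 [0.5129 0.5446 0.099 ]
0.16 [0.5155 0.5469 0.0988]
0.18 [0.5167 0.5479 0.0986]
0.2 [0.518  0.55   0.0989]
0.22 [0.5205 0.5509 0.0982]
0.24 [0.5674 0.5684 0.0872]
0.26 [0.5627 0.57   0.0878]
0.28 [0.531  0.572  0.0946]
```

Emit:
move_arm(
  jaw=[0,0,0,0,0,0,0,0,0,0,0,0],
  dp=[
    [0,0,0],
    [3.6,0.25,0],
    [3.6,0.25,0],
    [3.6,0.25,0],
    [0,0,3.7],
    [0,0,3.7],
    [0,0,3.7],
    [0,0,3.7],
    [0,0,3.7],
    [0,0,3.7],
    [0,0,3.5],
    [0,0,0],
  ],
  turn=[
    [0,0,0.098],
    [0,0,0],
    [0,0,0],
    [0,0,0],
    [0,0,0],
    [0,0,0],
    [0,0,0],
    [0,0,0],
    [0,0,0],
    [0,0,0],
    [0,0,0],
    [0,0,0],
  ],
)

```text
time_s: 5.07
position: [0.5346, 0.2356, 0.1479]
tool_rot: [[0.093, 0.996, -0.012], [0.996, -0.093, -0.003], [-0.004, -0.012, -1.0]]
ft_force: [-0.7, 0.2, -0.8]
grip_width: 0.0
gripper_force: 0.0
```

```bash
python3 look.py 2
python3 - <<'E'
import cv2,numpy as np
from h import *
b,_=cams.get_image("side")
a=cv2.imread("pics/w2.png"); b=cv2.resize(b[150:300,160:360,::-1],(512,384))
cv2.imwrite("pics/c2.png",cv2.resize(np.hstack([a,b]),(800,300)))
E
```

```text
5.0667 [0.5346 0.2356 0.1479] [[0.093, 0.996, -0.012], [0.996, -0.093, -0.003], [-0.004, -0.012, -1.0]] [-0.71  0.17 -0.81] 2.8284644201041204e-05
slider_end 0.29 415.4 122.9 [0.6636 0.2743 0.0309]
linisher 0.78 261.1 319.3 [0.5288 0.1605 0.1082]
```

View pics/c2.png

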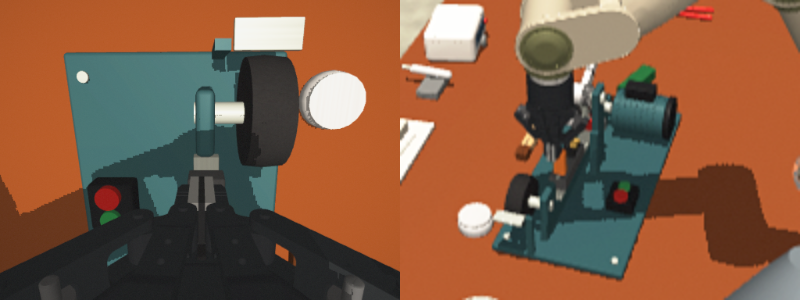

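Emit:
move_arm(
  jaw=[0,0,0,0,0,0,0,0,0,0,0,0],
  dp=[
    [0,0.2,1.3],
    [0,0,1.3],
    [-0.6,0,0],
    [-0.5,0,0],
    [-0.5,0,0],
    [-0.5,0,0],
    [-0.5,0,0],
    [-0.5,0,0],
    [-0.5,0,0],
    [-0.5,0,0],
    [-0.5,0,0],
    [-0.5,0,0],
  ],
  turn=[
    [0,0,0],
    [0,0,0],
    [0,0,0],
    [0,0,0],
    [0,0,0],
    [0,0,0],
    [0,0,0],
    [0,0,0],
    [0,0,0],
    [0,0,0],
    [0,0,0],
    [0,0,0],
  ],
)

```text
time_s: 6.57
position: [0.5353, 0.1866, 0.1292]
tool_rot: [[0.092, 0.996, 0.002], [0.996, -0.092, 0.004], [0.004, 0.002, -1.0]]
ft_force: [2.4, 10.7, -3.2]
grip_width: -0.0001
gripper_force: 5.2
```

```bash
python3 look.py 3
python3 - <<'E'
import cv2,numpy as np
from h import *
b,_=cams.get_image("side"); s,_=cams.get_image("scene")
cv2.imwrite("pics/c3.png",np.hstack([cv2.resize(b[170:270,190:323,::-1],(400,300),interpolation=2),cv2.resize(s[140:240,210:343,::-1],(400,300),interpolation=2)]))
E
```

```text
6.5667 [0.5353 0.1866 0.1292] [[0.092, 0.996, 0.002], [0.996, -0.092, 0.004], [0.004, 0.002, -1.0]] [ 2.43 10.68 -3.21] -0.00011919983729644376
```

View pics/c3.png

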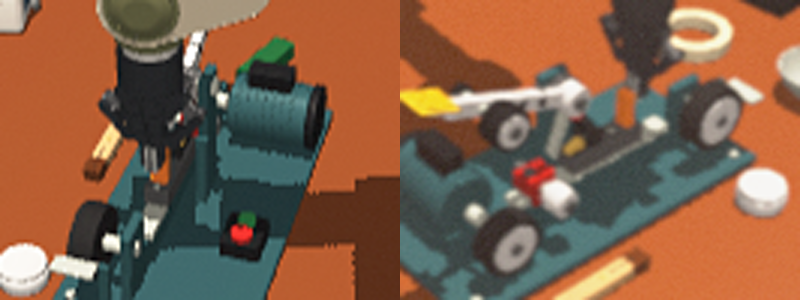

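The side view shows closed fingers behind the orange knob. The scene view shows the slider with a gap still open to the red block. The 10.7 N reading is sliding friction, so I'll keep pushing in small rows.

Emit:
move_arm(
  jaw=[0,0,0,0,0],
  dp=[
    [-0.3,0,0],
    [-0.3,0,0],
    [-0.3,0,0],
    [-0.3,0,0],
    [0,0,0],
  ],
  turn=[
    [0,0,0],
    [0,0,0],
    [0,0,0],
    [0,0,0],
    [0,0,0],
  ],
)

```text
time_s: 7.53
position: [0.5342, 0.1742, 0.1292]
tool_rot: [[0.092, 0.996, 0.002], [0.996, -0.092, 0.003], [0.003, 0.002, -1.0]]
ft_force: [1.9, 7.5, -4.3]
grip_width: 0.0
gripper_force: 3.8
```

Emit:
move_arm(
  jaw=[0,0,0,0],
  dp=[
    [-0.25,0,0],
    [-0.25,0,0],
    [-0.25,0,0],
    [0,0,0],
  ],
  turn=[
    [0,0,0],
    [0,0,0],
    [0,0,0],
    [0,0,0],
  ],
)

```text
time_s: 7.87
position: [0.5335, 0.1668, 0.1292]
tool_rot: [[0.092, 0.996, 0.002], [0.996, -0.092, 0.003], [0.003, 0.002, -1.0]]
ft_force: [2.5, 7.8, -4.3]
grip_width: 0.0002
gripper_force: 4.0
```

Emit:
move_arm(
  jaw=[0,0,0,0],
  dp=[
    [-0.2,0,0],
    [-0.2,0,0],
    [-0.2,0,0],
    [0,0,0],
  ],
  turn=[
    [0,0,0],
    [0,0,0],
    [0,0,0],
    [0,0,0],
  ],
)

```text
time_s: 8.2
position: [0.533, 0.1609, 0.1292]
tool_rot: [[0.092, 0.996, 0.002], [0.996, -0.092, 0.003], [0.003, 0.002, -1.0]]
ft_force: [2.6, 7.8, -3.4]
grip_width: 0.0
gripper_force: 4.2
```

Emit:
move_arm(
  jaw=[0,0,0],
  dp=[
    [-0.2,0,0],
    [-0.2,0,0],
    [0,0,0],
  ],
  turn=[
    [0,0,0],
    [0,0,0],
    [0,0,0],
  ],
)

```text
time_s: 8.45
position: [0.5327, 0.1582, 0.1292]
tool_rot: [[0.092, 0.996, 0.003], [0.996, -0.092, 0.006], [0.006, 0.002, -1.0]]
ft_force: [3.8, 15.5, -3.9]
grip_width: 0.0002
gripper_force: 7.7
```

Emit:
move_arm(
  jaw=[0,0,0,0],
  dp=[
    [-0.2,0,0],
    [-0.2,0,0],
    [0,0,0],
    [0,0,0],
  ],
  turn=[
    [0,0,0],
    [0,0,0],
    [0,0,0],
    [0,0,0],
  ],
)

```text
time_s: 8.78
position: [0.5327, 0.1579, 0.1295]
tool_rot: [[0.091, 0.996, 0.005], [0.996, -0.091, 0.013], [0.013, 0.004, -1.0]]
ft_force: [5.7, 34.8, -4.9]
grip_width: -0.0002
gripper_force: 17.9
```

The slider is home: it stalls at TCP y=0.158 while the force climbs to 35 N. I'll back off, rise and check.

Emit:
move_arm(
  jaw=[0,0,0,0,0,0,0,0,0,0,0,0],
  dp=[
    [1,0,0],
    [1.2,0,0],
    [0,0,-3],
    [0,0,-3.6],
    [0,0,-3.6],
    [0,0,-3.6],
    [0,0,-3.6],
    [0,0,-3.6],
    [0,0,-3.6],
    [0,0,-3.6],
    [-2,0,0],
    [-2,0,0],
  ],
  turn=[
    [0,0,0],
    [0,0,0],
    [0,0,0],
    [0,0,0],
    [0,0,0],
    [0,0,0],
    [0,0,0],
    [0,0,0],
    [0,0,0],
    [0,0,0],
    [0,0,0],
    [0,0,0],
  ],
)

```text
time_s: 9.78
position: [0.5301, 0.134, 0.4132]
tool_rot: [[0.091, 0.996, 0.006], [0.996, -0.091, -0.0], [0.0, 0.006, -1.0]]
ft_force: [0.1, -0.8, -0.6]
grip_width: -0.0001
gripper_force: 0.0
```

```bash
python3 look.py 4
cat > fit4.py <<'E'
from h import *
Z=np.load("w4.npz");d=Z["d"];M=Z["M"];im=cv2.imread("pics/w4.png")
c,f=cal("wrist");v,u=np.mgrid[0:384,0:512]
P=np.stack([(u-c["cx"])/f*d,-(v-c["cy"])/f*d,-d,np.ones_like(d)],-1)@M.T;P=P[...,:3]
yaw=np.arctan(.0865);O=np.array([.523,.075])
Q=P.copy();Q[...,0]=(P[...,0]-O[0])*np.cos(yaw)-(P[...,1]-O[1])*np.sin(yaw);Q[...,1]=(P[...,0]-O[0])*np.sin(yaw)+(P[...,1]-O[1])*np.cos(yaw)
hsv=cv2.cvtColor(im,cv2.COLOR_BGR2HSV);h,s,vv=[hsv[...,i] for i in range(3)];z=Q[...,2]
def rep(n,m):
    if m.sum()>5:print(n,m.sum(),np.round(np.percentile(Q[m],[2,50,98],axis=0)*1000,1).tolist())
rep("knob",(h>8)&(h<24)&(s>150)&(z>.142)&(z<.156)&(Q[...,1]>.03)&(Q[...,1]<.2))
rep("bracket",(z>.19)&(z<.21)&(Q[...,0]>-.042)&(Q[...,0]<-.02)&(abs(Q[...,1])<.06))
rep("hub",(z>.19)&(z<.21)&(Q[...,0]>-.018)&(Q[...,0]<.02)&(abs(Q[...,1])<.04))
rep("yellow",(h>20)&(h<35)&(s>130)&(z>.08)&(z<.12)&(abs(Q[...,1])<.1))
rep("wheel",(z>.1)&(z<.14)&(Q[...,0]>.032)&(Q[...,0]<.06)&(Q[...,1]>.13)&(Q[...,1]<.26))
rep("red",((h<6)|(h>174))&(s>150)&(z>.07)&(z<.12)&(abs(Q[...,0])<.04)&(abs(Q[...,1])<.1))
E
python3 fit4.py
```

```text
9.7833 [0.5301 0.134  0.4132] [[0.091, 0.996, 0.006], [0.996, -0.091, -0.0], [0.0, 0.006, -1.0]] [ 0.08 -0.82 -0.57] -5.452757770194679e-05
knob_top 0.55 257.5 154.1 [0.5312 0.1368 0.1491]
pivot 0.84 254.4 207.1 [0.5222 0.0818 0.1993]
pivot 0.6 339.3 52.1 [0.671  0.2649 0.029 ]
block_face 0.65 323.3 202.8 [0.6385 0.0199 0.0214]
pawl_face 0.75 252.9 193.4 [0.5215 0.095  0.1857]
linisher 0.89 255.5 174.0 [0.5252 0.0999 0.0988]
linisher 0.24 256.9 148.1 [0.5312 0.1447 0.1496]
tail_tip 0.71 340.8 50.9 [0.6734 0.2665 0.0288]
knob 173 [[-9.4, 59.6, 145.5], [-0.3, 66.4, 148.5], [10.1, 72.5, 150.2]]
bracket 444 [[-41.0, -16.7, 190.6], [-30.7, 3.5, 201.8], [-23.9, 22.2, 203.7]]
hub 862 [[-17.2, -15.8, 190.9], [-0.7, 4.3, 198.8], [17.3, 18.9, 203.4]]
wheel 1515 [[32.8, 160.3, 101.3], [45.9, 197.9, 126.3], [59.3, 240.8, 132.0]]
red 19 [[-11.6, -57.5, 92.3], [12.6, -54.5, 98.0], [17.5, -52.1, 101.1]]
```

View pics/w4.png

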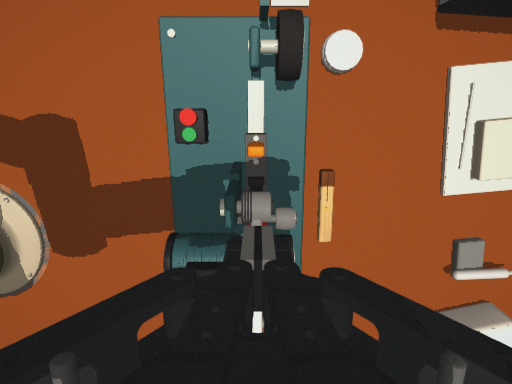

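Knob is at linisher y=66 mm with the slider home. The bracket and wheel positions confirm the frame to about 1 mm. That puts pawl_face at y≈-6 mm, so the target is θ≈0.39 with the fingertip at z≈0.186. Next I'll go above the plate.

Emit:
move_arm(
  jaw=[0,0,0,0,0,0,0,0,0,0,0,0],
  dp=[
    [-3.75,0,0],
    [-3.75,0,0],
    [-3.75,0,0],
    [-3.75,-0.1,0],
    [-3.75,-0.1,0],
    [-3.75,0,0],
    [-3.75,0,0],
    [0,0,3],
    [0,0,3],
    [0,0,3],
    [0,0,2],
    [0,0,0],
  ],
  turn=[
    [0,0,0],
    [0,0,0],
    [0,0,0],
    [0,0,0],
    [0,0,0],
    [0,0,0],
    [0,0,0],
    [0,0,0],
    [0,0,0],
    [0,0,0],
    [0,0,0],
    [0,0,0],
  ],
)

```text
time_s: 11.23
position: [0.5029, -0.1263, 0.2964]
tool_rot: [[0.092, 0.996, -0.007], [0.996, -0.092, 0.004], [0.003, -0.007, -1.0]]
ft_force: [0.7, 1.0, -0.0]
grip_width: 0.0001
gripper_force: 0.0
```

Run:
```python
from h import *
st=observe();M=c2w("wrist",st);print(st["position"],st["ft_force"])
p=np.array(st["position"][:2])-[.523,.075];y=np.arctan(.0865);print("lin",p[0]*np.cos(y)-p[1]*np.sin(y),p[0]*np.sin(y)+p[1]*np.cos(y))
a,d=cams.get_image("wrist");b,_=cams.get_image("side");s,_=cams.get_image("scene")
cv2.imwrite("pics/c5.png",np.hstack([cv2.resize(a[:,:,::-1],(400,300)),cv2.resize(s[110:260,150:350,::-1],(400,300),interpolation=2)]))
```

```text
[ 0.50285516 -0.12626839  0.29641753] [ 0.6891304   1.02339277 -0.02357192]
lin -0.0027249447268053555 -0.2022556636735096
```

View pics/c5.png

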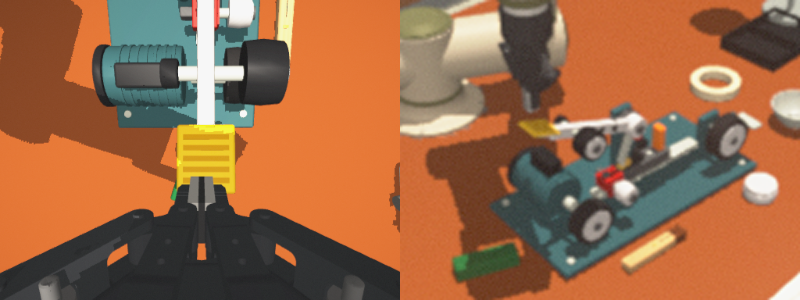

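Scene and wrist views both show the closed fingers centred over the yellow plate (wrist, left half: plate 178–235 × 125–192, tip at 203,180). I'll start pressing.

Emit:
move_arm(
  jaw=[0,0,0,0,0,0,0,0,0,0,0],
  dp=[
    [0,0.25,1.5],
    [0,0,0.8],
    [0,0,0.7],
    [0,0,0.7],
    [0,0,0.7],
    [0,0,0.7],
    [0,0,0.7],
    [0,0,0.7],
    [0,0,0.7],
    [0,0,0.4],
    [0,0,0],
  ],
  turn=[
    [0,0,0],
    [0,0,0],
    [0,0,0],
    [0,0,0],
    [0,0,0],
    [0,0,0],
    [0,0,0],
    [0,0,0],
    [0,0,0],
    [0,0,0],
    [0,0,0],
  ],
)

```text
time_s: 12.3
position: [0.5073, -0.1285, 0.2254]
tool_rot: [[0.092, 0.996, 0.003], [0.996, -0.092, -0.003], [-0.003, 0.003, -1.0]]
ft_force: [-0.0, -3.3, 6.5]
grip_width: 0.0
gripper_force: 3.5
```

Emit:
move_arm(
  jaw=[0,0,0],
  dp=[
    [0,0,0.3],
    [0,0,0.3],
    [0,0,0],
  ],
  turn=[
    [0,0,0],
    [0,0,0],
    [0,0,0],
  ],
)

```text
time_s: 12.55
position: [0.5074, -0.1286, 0.2199]
tool_rot: [[0.092, 0.996, 0.004], [0.996, -0.092, -0.004], [-0.003, 0.004, -1.0]]
ft_force: [-0.5, -4.6, 8.1]
grip_width: -0.0003
gripper_force: 3.9
```

Emit:
move_arm(
  jaw=[0,0,0],
  dp=[
    [0,0,0.3],
    [0,0,0.3],
    [0,0,0],
  ],
  turn=[
    [0,0,0],
    [0,0,0],
    [0,0,0],
  ],
)

```text
time_s: 12.8
position: [0.5075, -0.1288, 0.2139]
tool_rot: [[0.092, 0.996, 0.004], [0.996, -0.092, -0.004], [-0.004, 0.004, -1.0]]
ft_force: [-0.6, -5.0, 7.9]
grip_width: 0.0004
gripper_force: 3.9
```

Emit:
move_arm(
  jaw=[0,0,0],
  dp=[
    [0,0,0.3],
    [0,0,0.3],
    [0,0,0],
  ],
  turn=[
    [0,0,0],
    [0,0,0],
    [0,0,0],
  ],
)

```text
time_s: 13.05
position: [0.5075, -0.1288, 0.2078]
tool_rot: [[0.092, 0.996, 0.004], [0.996, -0.092, -0.004], [-0.004, 0.004, -1.0]]
ft_force: [0.2, -5.3, 8.0]
grip_width: 0.0001
gripper_force: 3.8
```

Emit:
move_arm(
  jaw=[0,0,0],
  dp=[
    [0,0,0.3],
    [0,0,0.3],
    [0,0,0],
  ],
  turn=[
    [0,0,0],
    [0,0,0],
    [0,0,0],
  ],
)

```text
time_s: 13.3
position: [0.5076, -0.129, 0.202]
tool_rot: [[0.092, 0.996, 0.004], [0.996, -0.092, -0.005], [-0.004, 0.005, -1.0]]
ft_force: [-0.9, -4.8, 9.9]
grip_width: -0.0001
gripper_force: 4.6
```

Emit:
move_arm(
  jaw=[0,0,0],
  dp=[
    [0,0,0.3],
    [0,0,0.3],
    [0,0,0],
  ],
  turn=[
    [0,0,0],
    [0,0,0],
    [0,0,0],
  ],
)

```text
time_s: 13.55
position: [0.5076, -0.1291, 0.196]
tool_rot: [[0.092, 0.996, 0.004], [0.996, -0.092, -0.005], [-0.004, 0.005, -1.0]]
ft_force: [-0.7, -5.8, 10.0]
grip_width: -0.0003
gripper_force: 4.9
```

Emit:
move_arm(
  jaw=[0,0,0],
  dp=[
    [0,0,0.3],
    [0,0,0.3],
    [0,0,0],
  ],
  turn=[
    [0,0,0],
    [0,0,0],
    [0,0,0],
  ],
)

```text
time_s: 13.8
position: [0.5076, -0.1294, 0.1901]
tool_rot: [[0.092, 0.996, 0.004], [0.996, -0.092, -0.005], [-0.005, 0.005, -1.0]]
ft_force: [-1.6, -6.9, 10.6]
grip_width: 0.0002
gripper_force: 5.3
```

Run:
```python
from h import *
for i in range(1):
    b,db=cams.get_image("side");s,ds=cams.get_image("scene")
np.savez("v6.npz",ds=ds,db=db);cv2.imwrite("pics/s6.png",s[:,:,::-1]);cv2.imwrite("pics/b6.png",b[:,:,::-1])
cv2.imwrite("pics/c6.png",np.hstack([cv2.resize(b[160:260,190:323,::-1],(400,300),interpolation=2),cv2.resize(s[150:225,215:315,::-1],(400,300),interpolation=2)]))
for n,d in(("scene",ds),("side",db)):
    M=c2w(n)
    for q in("thumb_plate","tail_tip","pawl_face","slider_end","block_face","knob_top","pivot"):
        for r in cams.mark_of(n,q)[:1]:
            u,v=r["location"][0]*512,r["location"][1]*384;p=pt(n,d,u,v,M);a=np.arctan(.0865);e=p[:2]-[.523,.075]
            print(n,q,round(r["p"],2),round(u),round(v),"lin mm",np.round(1000*np.array([e[0]*np.cos(a)-e[1]*np.sin(a),e[0]*np.sin(a)+e[1]*np.cos(a),p[2]])))
st=observe();print(st["position"],st["ft_force"])
```

```text
scene thumb_plate 0.41 217 193 lin mm [  10. -210.  199.]
scene tail_tip 0.79 266 186 lin mm [  4.   0. 119.]
scene pawl_face 0.6 265 190 lin mm [ 11.  -7. 109.]
scene slider_end 0.75 263 197 lin mm [ 18. -21.  89.]
scene block_face 0.69 260 198 lin mm [ 16. -36.  94.]
scene knob_top 0.9 279 172 lin mm [ -2.  70. 148.]
scene pivot 0.88 266 168 lin mm [  5.   1. 198.]
side thumb_plate 0.49 266 166 lin mm [   2. -198.  199.]
side tail_tip 0.88 249 213 lin mm [  2.  16. 115.]
side pawl_face 0.76 248 212 lin mm [  53. -111.   18.]
side slider_end 0.63 247 199 lin mm [  9.  22. 184.]
side block_face 0.39 256 213 lin mm [-26.  26. 131.]
side knob_top 0.76 247 214 lin mm [ 10.  23. 118.]
side pivot 0.8 246 200 lin mm [ 14.  23. 178.]
[ 0.50759897 -0.12933716  0.19056299] [-1.90668648 -6.73524173 10.68367247]
```

View pics/c6.png

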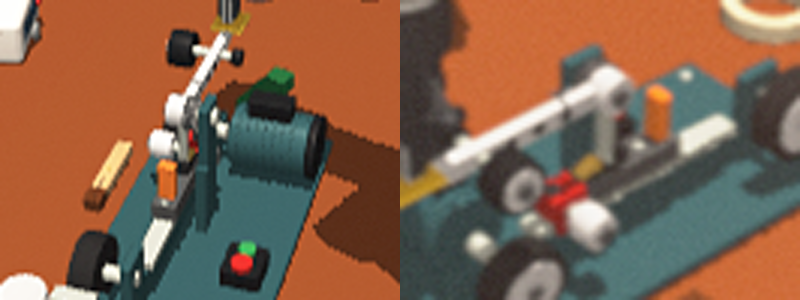

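The scene view shows the tail hanging just past the yellow pawl, before the dark bumper, and the slider against the red block. This matches the computed tail position, about 7 mm past pawl_face. A last few mm brings it midway.

Emit:
move_arm(
  jaw=[0,0,0,0,0,0,0,0],
  dp=[
    [0,0,0.2],
    [0,0,0.2],
    [0,0,0],
    [0,0,0],
    [0,0,0],
    [0,0,0],
    [0,0,0],
    [0,0,0],
  ],
  turn=[
    [0,0,0],
    [0,0,0],
    [0,0,0],
    [0,0,0],
    [0,0,0],
    [0,0,0],
    [0,0,0],
    [0,0,0],
  ],
)

```text
time_s: 15.27
position: [0.5076, -0.1295, 0.1866]
tool_rot: [[0.092, 0.996, 0.005], [0.996, -0.092, -0.006], [-0.005, 0.005, -1.0]]
ft_force: [-1.1, -7.9, 10.9]
grip_width: -0.0002
gripper_force: 5.5
```

Run:
```python
from h import *
st=observe();print(st["position"],st["ft_force"],st["time_s"])
s,ds=cams.get_image("scene");M=c2w("scene");a=np.arctan(.0865)
for q in("tail_tip","pawl_face","knob_top"):
    for r in cams.mark_of("scene",q)[:1]:
        u,v=r["location"][0]*512,r["location"][1]*384;p=pt("scene",ds,u,v,M);e=p[:2]-[.523,.075]
        print(q,round(r["p"],2),np.round(1000*np.array([e[0]*np.cos(a)-e[1]*np.sin(a),e[0]*np.sin(a)+e[1]*np.cos(a),p[2]])))
# arm angle from depth: white arm top surface, y -180..-60, |x|<8
c,f=cal("scene");v,u=np.mgrid[0:384,0:512]
P=np.stack([(u-c["cx"])/f*ds,-(v-c["cy"])/f*ds,-ds,np.ones_like(ds)],-1)@M.T
x=(P[...,0]-.523)*np.cos(a)-(P[...,1]-.075)*np.sin(a);y=(P[...,0]-.523)*np.sin(a)+(P[...,1]-.075)*np.cos(a);z=P[...,2]
m=(abs(x)<9)&(y>-.18)&(y<-.04)&(z>.165)&(z<.25)&(abs(x)<.009)
Y=[];Zt=[]
for yy in np.arange(-.17,-.04,.01):
    k=m&(abs(y-yy)<.006)
    if k.sum()>3:Y.append(yy);Zt.append(np.percentile(z[k],90))
print(np.round(Zt,3));k=np.polyfit(Y,Zt,1);print("slope",k,"theta",.35+np.arctan(k[0]))
```

```text
[ 0.5075922  -0.1294641   0.18661476] [-1.09481403 -7.91808887 10.8533977 ] 15.2667
tail_tip 0.74 [  8.  -3. 126.]
pawl_face 0.67 [  7. -14. 105.]
knob_top 0.75 [  3.  62. 148.]
[0.185 0.184 0.185 0.186 0.187 0.187 0.187 0.187 0.188 0.187 0.188 0.188
 0.191]
slope [0.03817376 0.19121069] theta 0.3881552345051208
```

Run:
```python
from h import *
s,ds=cams.get_image("scene");cv2.imwrite("pics/s7.png",s[:,:,::-1]);np.save("s7.npy",ds)
M=c2w("scene");a=np.arctan(.0865);c,f=cal("scene");v,u=np.mgrid[0:384,0:512]
for im,d in(("scene0",np.load("scene0.npy")),("s6",np.load("v6.npz")["ds"]),("s7",ds)):
    h=cv2.cvtColor(cv2.imread(f"pics/{im}.png"),cv2.COLOR_BGR2HSV)
    P=np.stack([(u-c["cx"])/f*d,-(v-c["cy"])/f*d,-d,np.ones_like(d)],-1)@M.T
    x=(P[...,0]-.523)*np.cos(a)-(P[...,1]-.075)*np.sin(a);y=(P[...,0]-.523)*np.sin(a)+(P[...,1]-.075)*np.cos(a);z=P[...,2]
    m=(h[...,0]>8)&(h[...,0]<20)&(h[...,1]>150)&(abs(x)<.03)&(y>.03)&(y<.16)&(z>.1)&(z<.16)
    print(im,m.sum(),np.round([u[m].mean(),v[m].mean(),1000*np.median(x[m]),1000*np.median(y[m]),1000*y[m].min(),1000*y[m].max()],1))
```

```text
scene0 69 [290.1 172.4   7.  125.   32.4 138.8]
s6 61 [279.1 177.7   6.5  62.1  57.8  71.5]
s7 62 [279.  177.7   6.8  63.3  58.1  74.6]
```

The knob has not moved, so the slider is still home. θ≈0.388 puts the tail midway, with a steady 11 N push. Handing in.

```bash
python3 -c "
from rig import ticket
print(ticket.close_job())"
```

```text
the job is handed in; nothing more can be done
None
```

I handed the job in with the slider pushed home against the red block and the fingers holding the arm down with about 11 N at roughly 0.39 rad. By measurement, the tail was about midway between pawl and bumper. I placed it past the click by geometry and the camera, as there was no clear force drop, and the hand-in returned no verdict.

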